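# Clean the contact gauge's tip and hold it on the stage's marked spot

## Robot

A 6-joint arm with a two-finger parallel gripper is mounted at the origin on the work surface. World frame = base frame: x ahead of the robot, y to its left, z up, the work surface at z = 0. Lengths are in m, angles in rad, forces in N, time in s.
With the tool pointing down it reaches from about 0.275 to 0.75 m from the base axis. Payload 10.2 kg.
Tool frame: the origin (TCP) lies at the very end of the fingers, on their centre line; the grasp point (between the pads) lies 19 mm behind it; z points along the fingers, y is the direction in which the jaws open and shut (so a half turn about z gives the same grasp; the last joint's range is limited). The gripper opens to 85 mm and grips with 20 to 120 N. Pads are 22 mm wide; open, the fingers measure 114 mm over their backs; the gripper's body (76 mm by 85 mm) begins 54 mm behind the grasp point. The pads swing forward as they close: fully open they stand 13 mm farther back than shut.
Start: joints at [1.088, 0.313, 1.498, -0, 1.331, -0.223], TCP at [0.135, 0.507, 0.231] pointing down, gripper open.
Joint ranges: [-2.94, 2.94], [-0.97, 2.17], [0.19, 2.56], [-1.23, 4.37], [0.02, 3.11], [-2.88, 2.88]. Speed limits (rad/s): [2.39, 2.39, 3.01, 3.14, 3.14, 3.14].

## Interface

Orientations are given as a unit quaternion [w, x, y, z].
In Python, from workcell import manip gives the robot as it stands.
- The arm moves only by the tool drive_tool, never from a script. Its argument "plan" is a list of rows, each a list of 7 numbers: the opening in per cent of the stroke, from 0 (shut) to 100 (fully open), then the shift along the tool's x, y, z in m, then the turn, a rotation vector about the tool's x, y, z in degrees. A call has exactly 8 rows; each row shifts and turns the commanded pose from where the row before left it, along the tool's axes as they then stand; what a row does not reach is not made up. A row lasts 1/8 s, in which the tool goes at most 62.5 mm and 10.7 degrees, less where a joint would pass 70% of its speed; a pose out of reach is approached as far as the arm can. A call is refused whole if a number of a shift passes 0.0625 or a number of a turn 10.7, either way. A call with a gripper value outside its range is refused whole. The fingers move at their own pace and stop on an object; "newtons" is the grip in N (left out, the last holds). Time passes only in rows, so rows that do not move let the fingers close, or fill a call up. It gives the time, the measured TCP pose, the force and the opening at its end, in the units of the state.
- manip.state(): the state, without advancing time (a new reading comes with each control period).
- manip.read_camera(name): name is "side" or "top" or "wrist"; returns a dict with "color" (384x512x3 uint8, red, green, blue), "fovy" (degrees; the focal length in pixels is half the picture's height over the tangent of half this angle, whatever the lens; pixels are square), "cx", "cy" (the principal point, pixels), "R" (3x3) and "t" (3): a world point X has camera coordinates R X + t. Camera axes: x right, y down, z forward; pixel columns grow to the right and rows downward; lengths in m; the calibration is good to about 2 mm. A picture is of the moment at which its call begins. There is no depth.
- manip.job_done(): hands the job in, once; it reports no verdict.
The state is a dict: "time_s": time; "q": joint angles; "qvel": joint speeds; "joint_efforts": joint torques, N m; "ee_pos": TCP position; "eef_rot": TCP orientation; "contact_force": force on the tool from outside, world axes, zero at the start; "torque": the same for the moment, N m; "width": finger opening in m.
Only numpy, scipy, OpenCV 4.12 (cv2) and the standard library are available. Lean on these libraries where they do the work, as an engineer would, in place of code of your own. Each camera call takes 0.05 s, during which the arm holds its last target.

## Task

Take the contact gauge from its stand and clean its tip in the dish: with the tip down among the beads and about midway between the dish's centre and its wall, stir round and round (three full rounds are enough), spilling no beads. Then hold the tip gently inside the ring marked on the tilted stage's round pad, with the gauge square to the pad's sloping face and the sprung pad pushed about halfway down, not onto its stop. Finish while still holding the gauge there like that; leave the flask, jar and slide box where they stand.

Things in the scene. Friction and masses are not known exactly. Their poses are not given: they have to be found in the camera images.
- gauge: contact gauge, loose, about 120 g: square grey handle 22 x 22 x 64 mm and below it a straight round steel shaft, 10 mm in diameter, with a rounded tip. Origin at the very tip, z from the tip up to the handle, x and y square to the handle's flats; the handle spans z = 80 to 144 mm, a 4 mm stud tops it. It starts upright in the stand, the handle's underside on the stand's top
- gauge_tip (a point): the very end of the gauge's rounded tip (same point and axes as gauge)
- stand: white upright block, 70 x 70 mm, 85 mm high, on a 100 x 100 x 3 mm foot, fixed. Origin at the centre of its underside, z up. A vertical hole, 14 mm across and 82 mm deep, in the middle of its top takes the gauge's shaft: lift the gauge 85 mm or more to clear it
- dish: round white straight-walled dish, fixed to the bench: 120 mm outside diameter, 50 mm high, wall 5 mm, floor 5 mm thick (inside 110 mm across). Origin at the centre of its underside, axes along the world's. Seven loose beads lie in one layer on its floor
- stage: tilted stage, fixed: white base 130 x 120 mm (x, y), with a 110 x 110 x 10 mm black plate on it, whose centre is 75 mm above the bench and which slopes 25 degrees (0.436 rad) down towards the stage's own -x. Origin at the centre of its underside, z up. It carries the sprung pad in the middle of the plate
- spot (a point): centre of the marked spot (a thin black ring of 16 mm outside diameter in the middle of the round aluminium pad, 44 mm in diameter), on the pad's top face, 22 mm above the plate's centre along the slope's normal; z is the pad's outward normal (up and leaning 25 degrees towards the robot side). It moves with the pad
- pad (a joint): how far the pad has sunk along its normal, in m: 0 at rest, 0.012 at its stop. A spring carries it: about 0.5 N starts it, then 0.4 N more for each mm (about 3 N halfway, 5 N at the stop)
- bead0_center (a point): centre of a loose dark grey ceramic bead, 18 mm in diameter, 12 g, in the dish
- bead1_center (a point): centre of a loose dark grey ceramic bead, 18 mm in diameter, 12 g, in the dish
- bead2_center (a point): centre of a loose dark grey ceramic bead, 18 mm in diameter, 12 g, in the dish
- bead3_center (a point): centre of a loose dark grey ceramic bead, 18 mm in diameter, 12 g, in the dish
- bead4_center (a point): centre of a loose dark grey ceramic bead, 18 mm in diameter, 12 g, in the dish
- bead5_center (a point): centre of a loose dark grey ceramic bead, 18 mm in diameter, 12 g, in the dish
- bead6_center (a point): centre of a loose dark grey ceramic bead, 18 mm in diameter, 12 g, in the dish
- flask: bystander: clear flat culture flask lying down, 70 x 120 x 32 mm, white cap; origin near the middle of its underside
- jar: bystander: jar 48 mm in diameter, 85 mm high, origin at the centre of its underside
- slidebox: bystander: flat grey slide box with white lid, 82 x 97 x 36 mm, origin at the centre of its underside
Not all that is in view belongs to the job. Leave any purple or turquoise look-alike of the dish alone.

How it is judged:
By the outcome, as a careful person would: the job done as asked, in the order asked, and still so for the second after the job is handed in, while the arm keeps its last pose, push and grip.
It also fails if it takes over 72 s, if anything falls off the work surface, if the arm or the gripper's body presses on something with over 40 N, if the wrist force passes 120 N, or if a joint passes its speed limit or range.

## Working session

There is one attempt and no reset: what is moved stays moved. The work goes in short steps, Python scripts to look and compute and a tool call to move; the robot and the scene stay as the last step left them, time stands still between calls to the robot, and variables do not carry over. Pictures are saved under pics/ and viewed, and the job is handed in when it is done.

Besides the shell and the picture viewer there is one more tool, called after ">>>" as name(argument=value, ...), one argument or row to a line, values as JSON. drive_tool: Moves the arm, as the interface text tells. Its arguments: {"type":"object","properties":{"plan":{"type":"array"},"newtons":{"type":"number"}},"required":["plan"]}

```bash
mkdir -p pics; ls; python3 - <<'E'
from workcell import manip
import cv2,pickle
print(manip.state())
for n in ["side","top","wrist"]:
    c=manip.read_camera(n); pickle.dump(c,open(f'{n}.pkl','wb'))
    cv2.imwrite(f'pics/{n}0.png',cv2.cvtColor(c['color'],cv2.COLOR_RGB2BGR))
    print(n,c['fovy'],c['cx'],c['cy'],c['R'],c['t'])
E
```

```text
pics
{'time_s': 0.0, 'q': array([ 1.08754060e+00,  3.13427291e-01,  1.49843678e+00, -2.25416975e-05,
        1.33101107e+00, -2.23406757e-01]), 'qvel': array([ 0.00060474, -0.00045875,  0.00113507,  0.00028045, -0.00067233,
        0.00098322]), 'joint_efforts': array([ 6.70475474e-04, -4.12271726e+01, -2.59732962e+01, -1.84632618e-04,
        4.24492799e-03,  7.68046363e-06]), 'ee_pos': array([0.13478678, 0.50713215, 0.23074682]), 'eef_rot': array([-2.11615311e-04,  1.29556579e-01,  9.91571824e-01, -6.05416876e-04]), 'contact_force': array([-0.78255511,  0.15183677,  0.32156062]), 'torque': array([ 0.01125473,  0.0201183 , -0.01833388]), 'width': 0.0850967475709673}
side 51.79579241827759 250.22868526281295 190.50151624420712 [[ 0.82380117 -0.56664318 -0.01634428]
 [-0.38510287 -0.53824988 -0.74965515]
 [ 0.41598967  0.62386102 -0.6616268 ]] [-0.4162249   0.28986764  0.80500026]
top 56.8244454831191 254.77429224102667 185.34196344332827 [[ 0.01040372 -0.99952367  0.02905501]
 [-0.98670956 -0.01497375 -0.16180244]
 [ 0.16216043 -0.0269855  -0.98639534]] [0.03389982 0.54680268 0.83467608]
wrist 63.24643174081385 256.1263476843841 198.1825586771518 [[ 0.25653856  0.96653341 -0.00106496]
 [ 0.92698637 -0.24572968  0.28339582]
 [ 0.27364983 -0.07368916 -0.95900244]] [-0.52627265 -0.03715628  0.3793093 ]
```

View pics/top0.png

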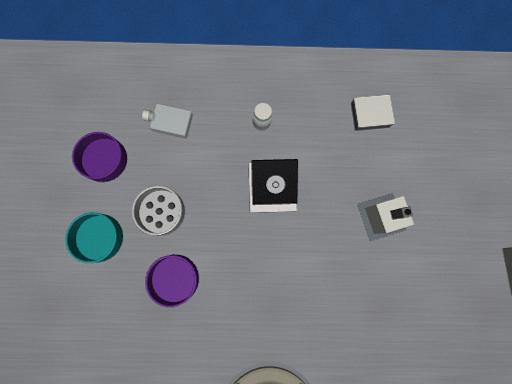

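View pics/side0.png

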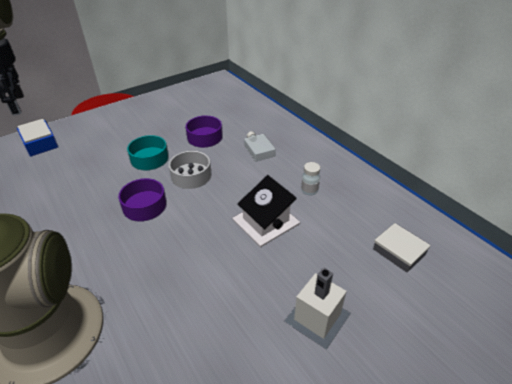

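View pics/wrist0.png

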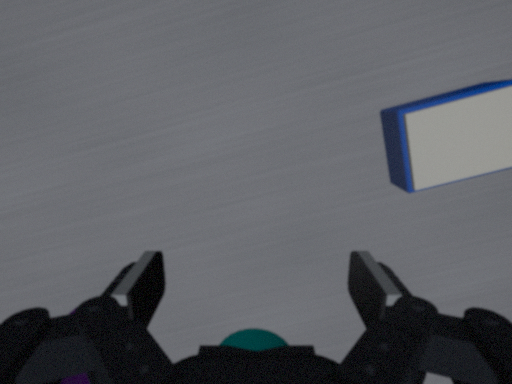

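```bash
cat > h.py <<'E'
import numpy as np,cv2,pickle
from workcell import manip
def load(n): return pickle.load(open(n+'.pkl','rb'))
def grab(n,tag):
    c=manip.read_camera(n); pickle.dump(c,open(f'{n}{tag}.pkl','wb')); 
    return c
def f(c): return c['color'].shape[0]/2/np.tan(np.radians(c['fovy'])/2)
def proj(c,X):
    p=np.asarray(c['R'])@np.asarray(X,float)+c['t']; return np.array([c['cx']+f(c)*p[0]/p[2],c['cy']+f(c)*p[1]/p[2]])
def ray(c,uv):
    R=np.asarray(c['R']); d=R.T@np.array([(uv[0]-c['cx'])/f(c),(uv[1]-c['cy'])/f(c),1.]); return -R.T@c['t'], d/np.linalg.norm(d)
def onz(c,uv,z):
    o,d=ray(c,uv); return o+d*(z-o[2])/d[2]
def tri(rs):
    A=sum(np.eye(3)-np.outer(d,d) for o,d in rs); b=sum((np.eye(3)-np.outer(d,d))@o for o,d in rs); return np.linalg.solve(A,b)
def crop(c,x0,y0,x1,y1,s,fn):
    im=cv2.cvtColor(c['color'][y0:y1,x0:x1],cv2.COLOR_RGB2BGR); cv2.imwrite(fn,cv2.resize(im,None,fx=s,fy=s,interpolation=cv2.INTER_CUBIC))
E
python3 - <<'E'
from h import *
t=load('top');s=load('side')
a=np.zeros((600,800,3),np.uint8)
def put(c,x0,y0,w,h,sc,X,Y):
    im=cv2.cvtColor(c['color'][y0:y0+h,x0:x0+w],cv2.COLOR_RGB2BGR);a[Y:Y+h*sc,X:X+w*sc]=cv2.resize(im,None,fx=sc,fy=sc,interpolation=cv2.INTER_CUBIC)
put(t,350,180,80,60,5,0,0)
put(t,235,145,80,60,5,400,0)
put(s,280,260,80,60,5,0,300) if 0 else put(s,280,262,80,60,5,0,300)
put(s,225,170,80,60,5,400,300)
cv2.imwrite('pics/c0.png',a)
E
```

```text
(no output)
```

View pics/c0.png

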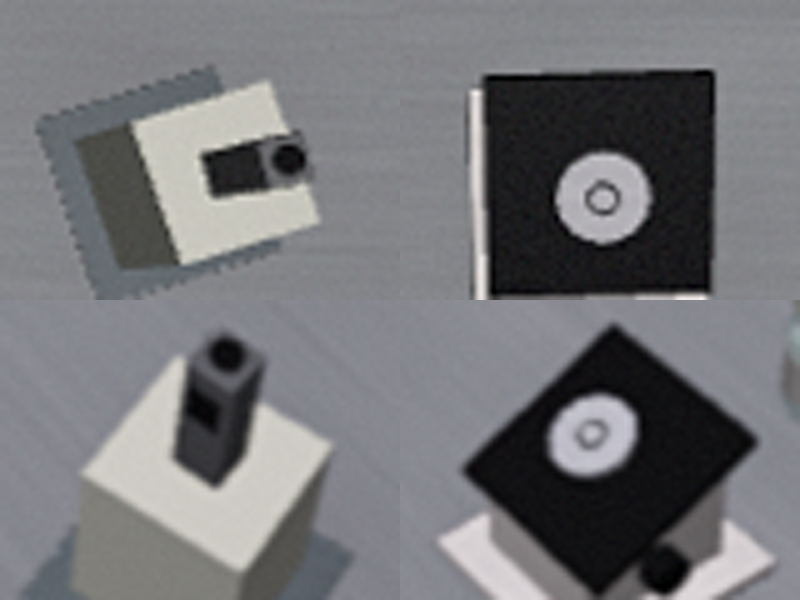

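```bash
python3 - <<'E'
from h import *
t=load('top');s=load('side')
T=lambda x,y,ox,oy:(ox+x/5-.4,oy+y/5-.4)
stT=T(288,158,350,180); stS=T(227,353-300,280,262)
p=tri([ray(t,stT),ray(s,stS)]);print('stud',p)
tc=[T(*q,350,180) for q in [(133,122),(270,82),(321,221),(177,265)]]
sc=[T(x,y-300,280,262) for x,y in [(83,474),(240,572),(330,447)]]
# top corners: back-left.. estimate at z .085,.088
for z in(.085,.088):
    P=np.array([onz(t,q,z) for q in tc]);print(z,P[:,:2].round(4),P.mean(0), [np.linalg.norm(P[i]-P[(i+1)%4]).round(4) for i in range(4)],[np.degrees(np.arctan2(*(P[(i+1)%4]-P[i])[1::-1])).round(1) for i in range(4)])
    P=np.array([onz(s,q,z) for q in sc]);print('side',P[:,:2].round(4),(P[0]+P[2])/2,np.degrees(np.arctan2(*(P[1]-P[0])[1::-1])),np.linalg.norm(P[1]-P[0]))
rT=T(602-400,198,235,145); rS=T(592-400,434-300,225,170)
spot=tri([ray(t,rT),ray(s,rS)]);print('spot',spot)
for c,r in((t,rT),(s,rS)): print(r,proj(c,spot),onz(c,r,.095))
# plate corners top
pc=[T(x-400,y,235,145) for x,y in [(485,75),(714,72),(712,297),(487,294)]]
hi=.075+.055*np.sin(.436)+.005*np.cos(.436); lo=.075-.055*np.sin(.436)+.005*np.cos(.436)
P=[onz(t,q,z) for q,z in zip(pc,(hi,hi,lo,lo))];print(np.round(P,4))
ps=[T(x-400,y-300,225,170) for x,y in [(613,325),(758,440),(602,593),(463,470)]]
print(np.round([onz(s,q,z) for q,z in zip(ps,(hi,hi,lo,lo))],4))
# dish
for c,n in((t,'top'),(s,'side')):
    pass
E
python3 - <<'E'
from h import *
t=load('top');s=load('side')
crop(t,120,175,200,250,7,'pics/dt.png'); crop(s,155,140,225,195,8,'pics/ds.png')
E
```

```text
stud [ 0.47662825 -0.28842121  0.14940716]
0.085 [[ 0.4993 -0.2454]
 [ 0.5193 -0.3121]
 [ 0.4538 -0.3325]
 [ 0.4325 -0.2631]] [ 0.47620268 -0.2882576   0.085     ] [np.float64(0.0696), np.float64(0.0686), np.float64(0.0726), np.float64(0.0691)] [np.float64(-73.3), np.float64(-162.7), np.float64(107.0), np.float64(14.8)]
side [[ 0.4308 -0.2669]
 [ 0.4513 -0.3326]
 [ 0.5169 -0.3127]] [ 0.47386145 -0.28978885  0.085     ] -72.64980372252128 0.06880383579374884
0.088 [[ 0.4989 -0.2443]
 [ 0.5189 -0.3107]
 [ 0.4536 -0.331 ]
 [ 0.4324 -0.2619]] [ 0.47593977 -0.28697575  0.088     ] [np.float64(0.0694), np.float64(0.0684), np.float64(0.0723), np.float64(0.0689)] [np.float64(-73.3), np.float64(-162.7), np.float64(107.0), np.float64(14.8)]
side [[ 0.4294 -0.2684]
 [ 0.4498 -0.3337]
 [ 0.5151 -0.3139]] [ 0.47224674 -0.29112108  0.088     ] -72.64980372252123 0.06849019179261644
spot [ 0.54160833 -0.00506941  0.09290581]
(275.0, 184.2) [274.9763019  184.24692665] [ 0.54136754 -0.00494636  0.095     ]
(263.0, 196.4) [263.04888309 196.38771015] [ 0.54012642 -0.00689458  0.095     ]
[[ 0.5975  0.0505  0.1028]
 [ 0.6008 -0.0568  0.1028]
 [ 0.5    -0.0618  0.0563]
 [ 0.4999  0.0475  0.0563]]
[[ 0.5925  0.0472  0.1028]
 [ 0.5972 -0.0634  0.1028]
 [ 0.5035 -0.0659  0.0563]
 [ 0.4962  0.0435  0.0563]]
```

View pics/dt.png

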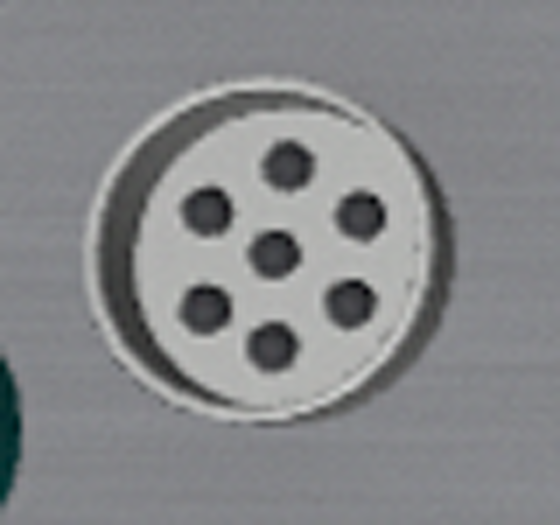

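View pics/ds.png

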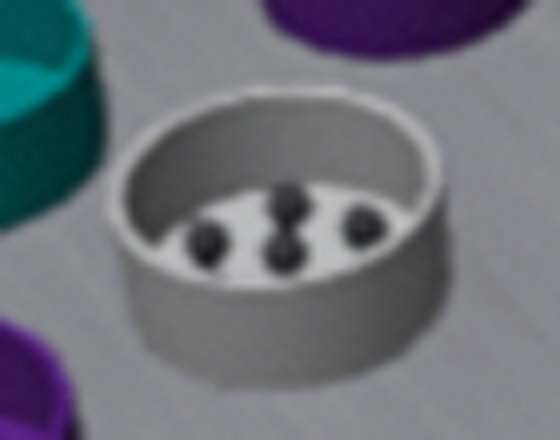

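```bash
cat > plan.py <<'E'
from h import *
from scipy.spatial.transform import Rotation as Ro, Slerp
def q2R(q): return Ro.from_quat([q[1],q[2],q[3],q[0]])
def down(yawy): # tool pointing down, y axis at yaw (deg)
    a=np.radians(yawy); y=np.array([np.cos(a),np.sin(a),0]); z=np.array([0,0,-1.]); return Ro.from_matrix(np.c_[np.cross(y,z),y,z])
def rows(wps,grip,start=None,dp=4):
    """wps: list of (p,R,N)."""
    if start is None:
        s=manip.state(); start=(s['ee_pos'],q2R(s['eef_rot']))
    p,R=np.array(start[0]),start[1]; out=[]
    for P,Rt,N in wps:
        P=np.array(P)
        for k in range(N):
            n=N-k
            d=R.inv().apply((P-p)/n); w=(R.inv()*Rt).as_rotvec(degrees=True)/n
            d=np.round(d,dp); w=np.round(w,1)
            out.append([grip,*(d+0.).tolist(),*(w+0.).tolist()])
            p=p+R.apply(d); R=R*Ro.from_rotvec(w,degrees=True)
    while len(out)%8: out.append([grip,0,0,0,0,0,0])
    for i in range(0,len(out),8): print('['+','.join(str(r).replace(' ','').replace('.0,',',').replace('.0]',']') for r in out[i:i+8])+']')
    a=np.abs(np.array(out));print('max shift',a[:,1:4].max(),'turn',a[:,4:].max(), 'end',p)
    return p,R
def st():
    s=manip.state(); R=q2R(s['eef_rot']).as_matrix(); print('t',round(s['time_s'],2),'p',s['ee_pos'].round(4),'yawy',np.degrees(np.arctan2(R[1,1],R[0,1])).round(2),'z',R[:,2].round(4),'F',s['contact_force'].round(2),'w',round(s['width'],4),'q',s['q'].round(2)); return s
E
python3 - <<'E'
from plan import *
rows([((.4765,-.2885,.26),down(17),16)],100)
E
```

```text
[[100,-0.0334,-0.0426,-0.0018,0,0,3.6],[100,-0.036,-0.0404,-0.0018,0,0,3.6],[100,-0.0385,-0.0381,-0.0018,0,0,3.6],[100,-0.0408,-0.0356,-0.0018,0,0,3.6],[100,-0.043,-0.0329,-0.0018,0,0,3.6],[100,-0.0449,-0.0302,-0.0018,0,0,3.6],[100,-0.0467,-0.0273,-0.0018,0,0,3.7],[100,-0.0484,-0.0242,-0.0018,0,0,3.6]]
[[100,-0.0498,-0.0211,-0.0018,0,0,3.7],[100,-0.0511,-0.0179,-0.0018,0,0,3.6],[100,-0.0521,-0.0146,-0.0018,0,0,3.7],[100,-0.053,-0.0112,-0.0018,0,0,3.6],[100,-0.0535,-0.0079,-0.0018,0,0,3.7],[100,-0.054,-0.0044,-0.0017,0,0,3.6],[100,-0.0541,-0.001,-0.0018,0,0,3.7],[100,-0.0541,0.0026,-0.0017,0,0,3.6]]
max shift 0.0541 turn 3.7 end [ 0.47656099 -0.28852943  0.25998216]
```

>>> drive_tool(
  plan=[
    [100, -0.033, -0.043, -0.002, 0, 0, 3.6],
    [100, -0.036, -0.04, -0.002, 0, 0, 3.6],
    [100, -0.038, -0.038, -0.002, 0, 0, 3.6],
    [100, -0.041, -0.036, -0.002, 0, 0, 3.6],
    [100, -0.043, -0.033, -0.002, 0, 0, 3.6],
    [100, -0.045, -0.03, -0.002, 0, 0, 3.6],
    [100, -0.047, -0.027, -0.002, 0, 0, 3.7],
    [100, -0.048, -0.024, -0.002, 0, 0, 3.6],
  ],
  newtons=60,
)

```text
time_s: 1.15
ee_pos: [0.3055, 0.1082, 0.2475]
eef_rot: [0.0, 0.374, 0.927, 0.0]
contact_force: [1.3, 0.7, -0.5]
width: 0.0854
```

>>> drive_tool(
  plan=[
    [100, -0.05, -0.021, -0.002, 0, 0, 3.7],
    [100, -0.051, -0.018, -0.002, 0, 0, 3.6],
    [100, -0.052, -0.015, -0.002, 0, 0, 3.7],
    [100, -0.053, -0.011, -0.002, 0, 0, 3.6],
    [100, -0.054, -0.008, -0.002, 0, 0, 3.7],
    [100, -0.054, -0.004, -0.002, 0, 0, 3.6],
    [100, -0.054, -0.001, -0.002, 0, 0, 3.7],
    [100, -0.054, 0.003, -0.002, 0, 0, 3.6],
  ],
)

```text
time_s: 2.15
ee_pos: [0.4774, -0.2897, 0.2631]
eef_rot: [-0.0, 0.596, 0.803, 0.0]
contact_force: [-0.2, 0.2, 0.3]
width: 0.0852
```

```bash
python3 - <<'E'
from plan import *
st(); c=grab('wrist','1'); cv2.imwrite('pics/w1.png',cv2.cvtColor(c['color'],cv2.COLOR_RGB2BGR));st()
print(proj(c,[.4765,-.2885,.153]), -np.array(c['R']).T@c['t'])
E
```

```text
t 2.15 p [ 0.4774 -0.2897  0.2631] yawy 16.88 z [-2.e-04  3.e-04 -1.e+00] F [-0.23  0.24  0.32] w 0.0852 q [-0.76  0.37  1.34  0.    1.44 -1.05]
t 2.2 p [ 0.4784 -0.2947  0.2618] yawy 16.56 z [-5.e-04 -1.e-03 -1.e+00] F [-2.33 -2.6  -2.12] w 0.0853 q [-0.76  0.38  1.33 -0.    1.43 -1.05]
[254.37299553 195.15615639] [ 0.45711359 -0.21896774  0.40602656]
```

View pics/w1.png

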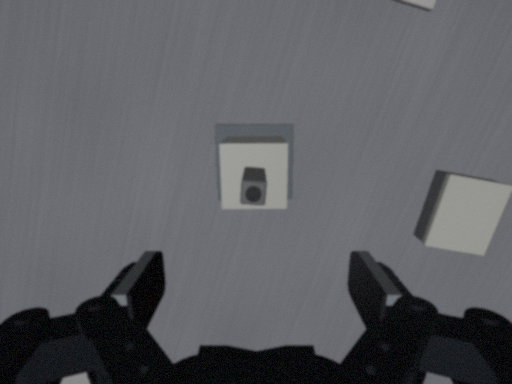

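```bash
python3 - <<'E'
from plan import *
for i in range(2):
    c=grab('wrist','2');s=st()
crop(c,205,110,305,220,5,'pics/w2.png')
g=cv2.cvtColor(c['color'],cv2.COLOR_RGB2GRAY)
m=(g>140).astype(np.uint8);m[:, :200]=0;m[:,310:]=0;m[230:]=0;m[:100]=0
cs=max(cv2.findContours(m,0,1)[0],key=cv2.contourArea);r=cv2.minAreaRect(cs);print(r,proj(c,[.4765,-.2885,.153]))
b=cv2.boxPoints(r)
P=np.array([onz(c,q,.085) for q in b]);print(P.round(4),P.mean(0),[np.degrees(np.arctan2(*(P[(i+1)%4]-P[i])[1::-1])).round(1) for i in range(4)])
E
```

```text
t 2.25 p [ 0.4775 -0.2918  0.2616] yawy 16.76 z [-1.4e-03  5.0e-04 -1.0e+00] F [ 0.21  0.79 -1.2 ] w 0.0854 q [-0.76  0.37  1.34 -0.    1.43 -1.05]
t 2.3 p [ 0.477  -0.2896  0.2619] yawy 16.9 z [-0.0015  0.0014 -1.    ] F [ 0.8   0.75 -0.57] w 0.0858 q [-0.76  0.37  1.34 -0.    1.43 -1.05]
((253.5, 174.5), (65.0, 67.0), 90.0) [255.0941182  193.42887535]
[[ 0.4319 -0.2652  0.085 ]
 [ 0.497  -0.2455  0.085 ]
 [ 0.5189 -0.3113  0.085 ]
 [ 0.4498 -0.3322  0.085 ]] [ 0.47441968 -0.2885563   0.085     ] [np.float64(16.8), np.float64(-71.6), np.float64(-163.2), np.float64(104.9)]
```

View pics/w2.png

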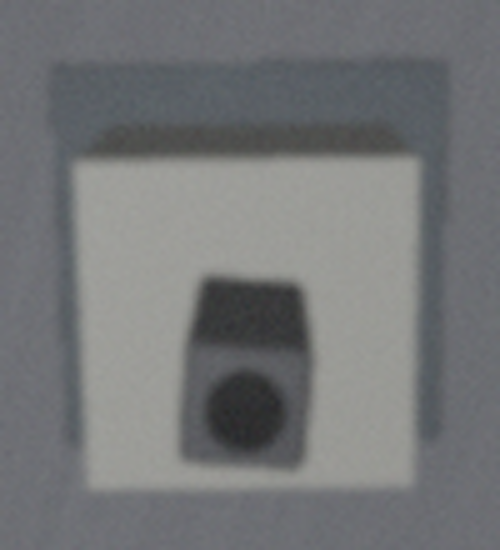

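```bash
python3 - <<'E'
from plan import *
c=load('wrist2');g=onz(c,(253.6,191.6),.153);print(g)
c1=load('wrist1');print(onz(c1,(253.5,194),.153))
rows([((.4763,-.2884,.16),down(17.),5),((.4763,-.2884,.099),down(17.),3)],100,start=(np.array([.4768,-.2893,.262]),q2R(manip.state()['eef_rot'])))
E
```

```text
[ 0.47484757 -0.28734129  0.153     ]
[ 0.47550297 -0.28774402  0.153     ]
[[100,0.0002,0,0.0204,0,0,0],[100,0.0002,0,0.0204,0,0,0],[100,0.0001,0,0.0204,0,0,0],[100,0.0002,-0.0001,0.0204,0,-0.1,-0.1],[100,0.0002,0,0.0204,-0.1,0,0],[100,0,0,0.0203,0,0,0],[100,0,0,0.0204,0,0,0],[100,0,-0.0001,0.0203,0,0,0]]
max shift 0.0204 turn 0.1 end [ 0.4762465  -0.28837716  0.09900146]
```

>>> drive_tool(
  plan=[
    [100, 0.001, -0.001, 0.02, 0, 0, 0],
    [100, 0.001, 0, 0.021, 0, 0, 0],
    [100, 0, 0, 0.021, 0, 0, 0],
    [100, 0, 0, 0.021, 0, 0, 0],
    [100, 0, 0, 0.021, 0, 0, 0],
    [100, 0, 0, 0.021, 0, 0, 0],
    [100, 0, 0, 0.02, 0, 0, 0],
    [100, 0, 0, 0.018, 0, 0, 0],
  ],
)

```text
time_s: 3.3
ee_pos: [0.4751, -0.2852, 0.0999]
eef_rot: [-0.0, 0.594, 0.804, 0.0]
contact_force: [0.2, -0.1, 0.8]
width: 0.0852
```

>>> drive_tool(
  plan=[
    [0, 0, 0, 0, 0, 0, 0],
    [0, 0, 0, 0, 0, 0, 0],
    [0, 0, 0, 0, 0, 0, 0],
    [0, 0, 0, 0, 0, 0, 0],
    [0, 0, 0, 0, 0, 0, 0],
    [0, 0, 0, 0, 0, 0, 0],
    [0, 0, 0, 0, 0, 0, 0],
    [0, 0, 0, 0, 0, 0, 0],
  ],
  newtons=60,
)

```text
time_s: 4.3
ee_pos: [0.4756, -0.2865, 0.1011]
eef_rot: [0.0, 0.595, 0.804, 0.0]
contact_force: [-1.7, 1.8, 6.1]
width: 0.0214
```

```bash
python3 - <<'E'
from plan import *
st()
# dish centre from outer rim
t=load('top');s=load('side')
print(onz(t,(156.8,210.2),.05),onz(s,(188.9,163.2),.05))
for c,x0,y0,x1,y1,n in((t,120,175,200,250,'t'),(s,155,140,225,195,'s')):
    for phi in (0,):
        pass
    D=onz(c,(156.8,210.2) if n=='t' else (188.9,163.2),.05)
    im=cv2.cvtColor(c['color'],cv2.COLOR_RGB2BGR);k=7
    im=cv2.resize(im[y0:y1,x0:x1],None,fx=k,fy=k,interpolation=cv2.INTER_CUBIC)
    for r in(.055,.06):
        pts=np.array([(proj(c,D+[r*np.cos(a),r*np.sin(a),0])-[x0,y0]+.43)*k for a in np.linspace(0,6.28,60)]).astype(int)
        cv2.polylines(im,[pts],True,(0,0,255) if r==.06 else (0,255,0),1)
    cv2.imwrite(f'pics/ov{n}.png',im)
a=cv2.imread('pics/ovt.png');b=cv2.imread('pics/ovs.png');h=max(a.shape[0],b.shape[0])
b=cv2.copyMakeBorder(b,0,h-b.shape[0],0,0,0);cc=np.hstack([a,b]);cv2.imwrite('pics/ov.png',cv2.resize(cc,None,fx=.75,fy=.75))
E
```

```text
t 4.3 p [ 0.4756 -0.2865  0.1011] yawy 17.02 z [ 8.e-04 -5.e-04 -1.e+00] F [-1.65  1.79  6.15] w 0.0214 q [-0.75  0.51  1.57  0.    1.06 -1.05]
[0.48101548 0.27675669 0.05      ] [0.47891963 0.27262751 0.05      ]
```

View pics/ov.png

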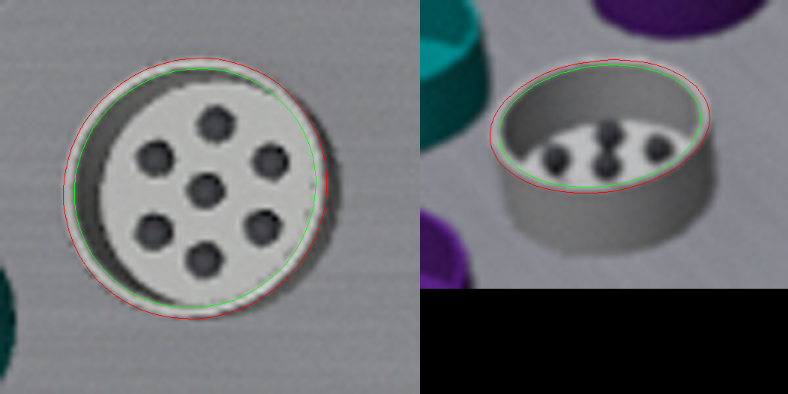

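>>> drive_tool(
  plan=[
    [0, 0, 0, -0.008, 0, 0, 0],
    [0, 0, 0, -0.018, 0, 0, 0],
    [0, 0, 0, -0.02, 0, 0, 0],
    [0, 0, 0, -0.022, 0, 0, 0],
    [0, 0, 0, -0.022, 0, 0, 0],
    [0, 0, 0, -0.022, 0, 0, 0],
    [0, 0, 0, -0.022, 0, 0, 0],
    [0, 0, 0, -0.016, 0, 0, 0],
  ],
)

```text
time_s: 5.3
ee_pos: [0.4754, -0.2864, 0.2514]
eef_rot: [0.0, 0.595, 0.804, -0.0]
contact_force: [0.2, -0.1, -1.5]
width: 0.0211
```

```bash
python3 - <<'E'
from plan import *
c=grab('wrist','3');cv2.imwrite('pics/w3.png',cv2.cvtColor(c['color'],cv2.COLOR_RGB2BGR))
c=grab('side','3');crop(c,270,180,370,300,5,'pics/s3.png')
st()
rows([((.48,.275,.25),down(17.),14)],0)
E
```

```text
t 5.4 p [ 0.4758 -0.2868  0.2519] yawy 17.02 z [ 0.002 -0.002 -1.   ] F [-0.56  0.05 -1.45] w 0.0214 q [-0.75  0.37  1.37 -0.    1.4  -1.05]
[[0,0.0383,0.012,0.0001,0,0,0],[0,0.0383,0.012,0.0001,0,0,0],[0,0.0383,0.012,0,0,0,0],[0,0.0383,0.012,0.0001,0,0,0],[0,0.0383,0.012,0,0,0,0],[0,0.0383,0.0121,0.0001,0,0,0],[0,0.0383,0.012,0,0,0,0],[0,0.0383,0.0121,0.0001,0,0,0]]
[[0,0.0383,0.012,0,0,0,0],[0,0.0382,0.0121,0.0001,0,0,0],[0,0.0383,0.012,0,0,0,0],[0,0.0382,0.0121,0.0001,0,0,0],[0,0.0383,0.012,0,0,0.1,0],[0,0.0382,0.0121,0.0001,0.1,0,0],[0,0,0,0,0,0,0],[0,0,0,0,0,0,0]]
max shift 0.0383 turn 0.1 end [0.48005551 0.27498464 0.25003378]
```

View pics/w3.png

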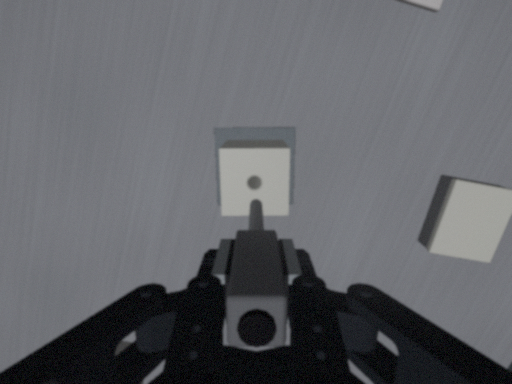

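View pics/s3.png

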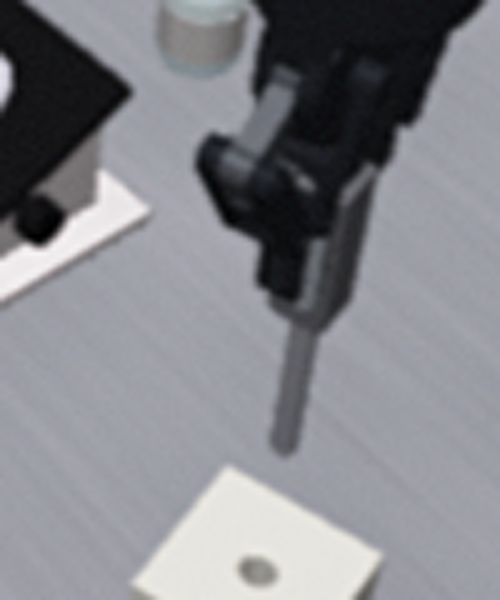

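```bash
python3 - <<'E'
from plan import *
s=manip.state();p=s['ee_pos'];R=q2R(s['eef_rot']).as_matrix()
c=load('wrist3');d=load('side3')
c['color'].shape
for z in(.096,.016,-.052): 
    X=p+R@[0,0,z];print(z,X.round(4),proj(c,X).round(1),proj(d,X).round(1))
print(onz(c,(254.5,183),.085))
crop(c,220,190,300,350,4,'pics/w3c.png')
E
```

```text
0.096 [ 0.476  -0.287   0.1559] [255.3 202.5] [324.8 269.6]
0.016 [ 0.4758 -0.2868  0.2359] [254.7 245.1] [329.8 240.3]
-0.052 [ 0.4757 -0.2867  0.3039] [253.5 329.1] [334.7 211.6]
[ 0.47536168 -0.28845974  0.085     ]
```

View pics/w3c.png

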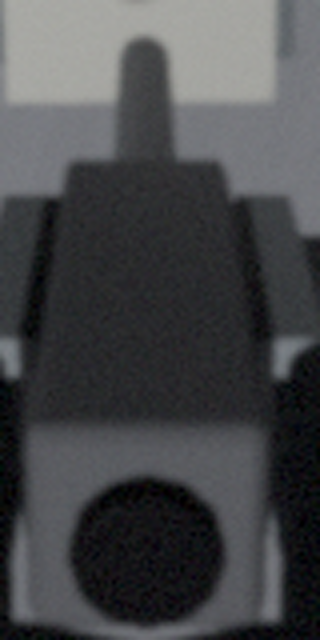

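>>> drive_tool(
  plan=[
    [0, 0.02, 0.006, 0, 0, 0, 0],
    [0, 0.039, 0.012, 0, 0, 0, 0],
    [0, 0.042, 0.013, 0, 0, 0, 0],
    [0, 0.042, 0.013, 0, 0, 0, 0],
    [0, 0.042, 0.013, 0, 0, 0, 0],
    [0, 0.042, 0.013, 0, 0, 0, 0],
    [0, 0.042, 0.013, 0, 0, 0, 0],
    [0, 0.042, 0.013, 0, 0, 0, 0],
  ],
)

```text
time_s: 6.4
ee_pos: [0.4751, 0.0414, 0.2495]
eef_rot: [-0.001, 0.595, 0.804, -0.0]
contact_force: [1.0, 0.2, -0.9]
width: 0.0218
```

>>> drive_tool(
  plan=[
    [0, 0.042, 0.013, 0, 0, 0, 0],
    [0, 0.042, 0.013, 0, 0, 0, 0],
    [0, 0.042, 0.013, 0, 0, 0, 0],
    [0, 0.039, 0.013, 0, 0, 0, 0],
    [0, 0.03, 0.01, 0, 0, 0, 0],
    [0, 0.02, 0.006, 0, 0, 0, 0],
    [0, 0.01, 0.004, 0, 0, 0, 0],
    [0, 0, 0, 0, 0, 0, 0],
  ],
)

```text
time_s: 7.4
ee_pos: [0.4787, 0.2756, 0.2498]
eef_rot: [-0.0, 0.594, 0.804, -0.0]
contact_force: [1.0, -0.1, -1.7]
width: 0.0214
```

```bash
python3 - <<'E'
from plan import *
st()
c=grab('wrist','4');cv2.imwrite('pics/w4.png',cv2.cvtColor(c['color'],cv2.COLOR_RGB2BGR))
c=grab('side','4');crop(c,120,60,240,200,4,'pics/s4.png')
c=grab('top','4');crop(c,100,120,240,260,4,'pics/t4.png')
st()
E
```

```text
t 7.4 p [0.4787 0.2756 0.2498] yawy 17.06 z [-1.e-03 -4.e-04 -1.e+00] F [ 1.05 -0.11 -1.7 ] w 0.0214 q [ 0.31  0.36  1.38 -0.    1.4   0.01]
t 7.55 p [0.4792 0.2747 0.2502] yawy 16.97 z [-2.e-04 -2.e-04 -1.e+00] F [ 0.94  0.34 -0.44] w 0.0211 q [ 0.31  0.36  1.38 -0.    1.4   0.01]
```

View pics/w4.png

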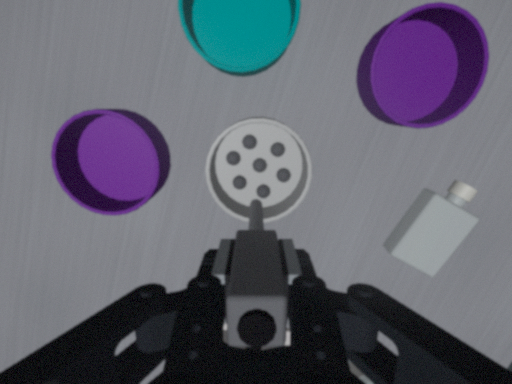

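View pics/s4.png

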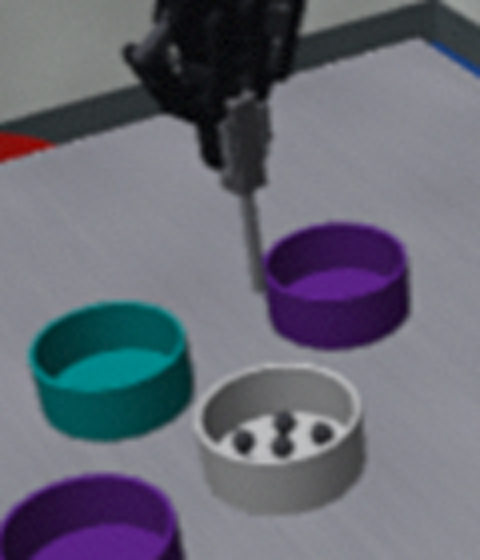

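View pics/t4.png

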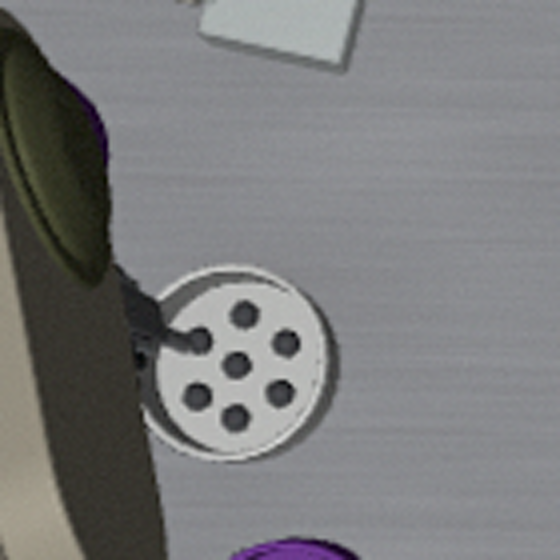

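```bash
python3 - <<'E'
from plan import *
c=load('wrist4')
g=cv2.cvtColor(c['color'],cv2.COLOR_RGB2HSV)
m=((g[...,2]>140)&(g[...,1]<30)).astype(np.uint8);m[:100]=0;m[240:]=0;m[:,:195]=0;m[:,320:]=0
cs=max(cv2.findContours(m,0,1)[0],key=cv2.contourArea);print(cv2.boundingRect(cs))
gr=cv2.cvtColor(c['color'],cv2.COLOR_RGB2GRAY)
D=onz(c,(258.5,169),.05);print('D',D)
im=cv2.cvtColor(c['color'],cv2.COLOR_RGB2BGR)[105:235,195:325];im=cv2.resize(im,None,fx=4,fy=4)
for r in(.055,.06):
    pts=np.array([(proj(c,D+[r*np.cos(a),r*np.sin(a),0])-[195,105]+.5)*4 for a in np.linspace(0,6.28,60)]).astype(int);cv2.polylines(im,[pts],True,(0,0,255),1)
cv2.imwrite('pics/ov4.png',im)
for uv in[(249,142),(278,150),(233,158),(260,165),(284,175),(239,182),(263,191)]:
    X=onz(c,uv,.014)-D;print(X[:2].round(4),np.hypot(*X[:2]).round(4),np.degrees(np.arctan2(X[1],X[0])).round())
t=load('top')
for uv in[(275,253),(290,164),(208,211),(205,309),(272,346),(351,303),(360,215)]:
    X=onz(t,(120+uv[0]/7-.43,175+uv[1]/7-.43),.014);print(X.round(4))
E
```

```text
(202, 118, 112, 107)
D [0.48015944 0.28241549 0.05      ]
[-0.0184  0.0214] 0.0282 131.0
[0.018  0.0225] 0.0288 51.0
[-0.0315 -0.0029] 0.0316 -175.0
[ 0.0026 -0.0014] 0.0029 -29.0
[ 0.0347 -0.0046] 0.035 -8.0
[-0.0161 -0.0296] 0.0337 -119.0
[ 0.016  -0.0319] 0.0357 -63.0
[0.483  0.2804 0.014 ]
[0.5153 0.2768 0.014 ]
[0.4978 0.3052 0.014 ]
[0.4627 0.3042 0.014 ]
[0.4498 0.2797 0.014 ]
[0.4655 0.2525 0.014 ]
[0.4971 0.2508 0.014 ]
```

View pics/ov4.png

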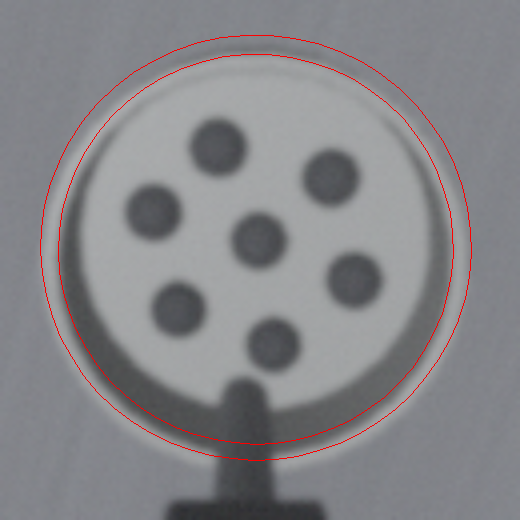

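```bash
python3 - <<'E'
from plan import *
D=np.array([.4808,.2785]);R0=down(17)
a0=27
P=lambda a,r=.0275,z=.105:np.array([*(D+r*np.array([np.cos(np.radians(a)),np.sin(np.radians(a))])),z])
p,R=rows([(P(a0,.0265,.17),R0,4),(P(a0,.0265,.13),R0,2),(P(a0,.0265,.105),R0,2)],0,start=(np.array([.4792,.2747,.2502]),R0),dp=3)
rows([(P(a0+15*(k+1)),R0,1) for k in range(24)],0,start=(P(a0),R0),dp=4)
E
```

```text
[[0,0.002,0.007,0.02,0,0,0],[0,0.002,0.007,0.02,0,0,0],[0,0.002,0.007,0.02,0,0,0],[0,0.002,0.008,0.02,0,0,0],[0,0,0,0.02,0,0,0],[0,0,0,0.02,0,0,0],[0,0,0,0.013,0,0,0],[0,0,0,0.012,0,0,0]]
max shift 0.02 turn 0.0 end [0.50459386 0.29082922 0.1052    ]
[[0,0.0068,-0.0022,0,0,0,0],[0,0.0061,-0.0038,0,0,0,0],[0,0.0049,-0.0053,0,0,0,0],[0,0.0033,-0.0064,0,0,0,0],[0,0.0015,-0.007,0,0,0,0],[0,-0.0003,-0.0072,0,0,0,0],[0,-0.0022,-0.0068,0,0,0,0],[0,-0.0038,-0.0061,0,0,0,0]]
[[0,-0.0053,-0.0048,0,0,0,0],[0,-0.0064,-0.0033,0,0,0,0],[0,-0.007,-0.0016,0,0,0,0],[0,-0.0072,0.0003,0,0,0,0],[0,-0.0068,0.0022,0,0,0,0],[0,-0.0061,0.0039,0,0,0,0],[0,-0.0048,0.0052,0,0,0,0],[0,-0.0033,0.0064,0,0,0,0]]
[[0,-0.0016,0.007,0,0,0,0],[0,0.0003,0.0072,0,0,0,0],[0,0.0022,0.0068,0,0,0,0],[0,0.0039,0.0061,0,0,0,0],[0,0.0053,0.0048,0,0,0,0],[0,0.0063,0.0034,0,0,0,0],[0,0.007,0.0015,0,0,0,0],[0,0.0072,-0.0003,0,0,0,0]]
max shift 0.0072 turn 0.0 end [0.50530268 0.29098474 0.105     ]
```

>>> drive_tool(
  plan=[
    [0, 0.002, 0.007, 0.02, 0, 0, 0],
    [0, 0.002, 0.007, 0.02, 0, 0, 0],
    [0, 0.002, 0.007, 0.02, 0, 0, 0],
    [0, 0.002, 0.008, 0.02, 0, 0, 0],
    [0, 0, 0, 0.02, 0, 0, 0],
    [0, 0, 0, 0.02, 0, 0, 0],
    [0, 0, 0, 0.013, 0, 0, 0],
    [0, 0, 0, 0.012, 0, 0, 0],
  ],
)

```text
time_s: 8.55
ee_pos: [0.5048, 0.2913, 0.1048]
eef_rot: [0.0, 0.595, 0.804, 0.0]
contact_force: [-0.1, -1.1, -1.1]
width: 0.0215
```

```bash
python3 - <<'E'
from plan import *
c=grab('wrist','5');cv2.imwrite('pics/w5.png',cv2.cvtColor(c['color'],cv2.COLOR_RGB2BGR))
c=grab('side','5');crop(c,120,80,240,220,4,'pics/s5.png')
s=st();p=s['ee_pos'];X=p+q2R(s['eef_rot']).apply([0,0,.096]);print(X)
E
```

```text
t 8.65 p [0.5042 0.2912 0.1042] yawy 17.0 z [-1.7e-03 -6.0e-04 -1.0e+00] F [ 0.32  0.85 -1.69] w 0.0212 q [ 0.32  0.56  1.48 -0.    1.11  0.03]
[0.50405662 0.29112039 0.00819661]
```

View pics/w5.png

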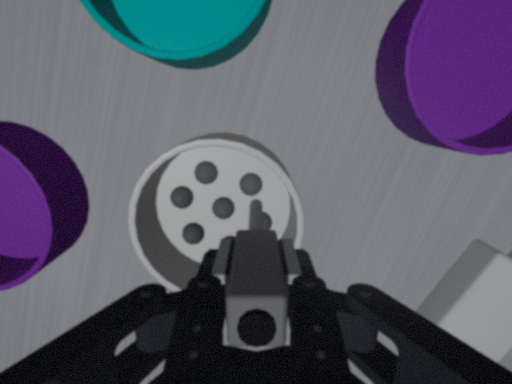

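View pics/s5.png

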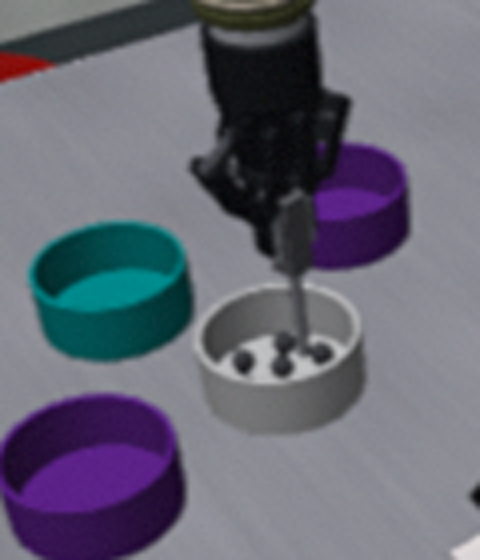

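>>> drive_tool(
  plan=[
    [0, 0.007, -0.002, 0, 0, 0, 0],
    [0, 0.006, -0.004, 0, 0, 0, 0],
    [0, 0.005, -0.005, 0, 0, 0, 0],
    [0, 0.0033, -0.0064, 0, 0, 0, 0],
    [0, 0.0015, -0.007, 0, 0, 0, 0],
    [0, -0.0003, -0.0072, 0, 0, 0, 0],
    [0, -0.0022, -0.0068, 0, 0, 0, 0],
    [0, -0.0038, -0.0061, 0, 0, 0, 0],
  ],
)

```text
time_s: 9.65
ee_pos: [0.4569, 0.2938, 0.1053]
eef_rot: [0.0, 0.595, 0.804, -0.0]
contact_force: [-0.2, 0.1, -2.3]
width: 0.0212
```

>>> drive_tool(
  plan=[
    [0, -0.0053, -0.0048, 0, 0, 0, 0],
    [0, -0.0064, -0.0033, 0, 0, 0, 0],
    [0, -0.007, -0.0016, 0, 0, 0, 0],
    [0, -0.0072, 0.0003, 0, 0, 0, 0],
    [0, -0.0068, 0.0022, 0, 0, 0, 0],
    [0, -0.0061, 0.0039, 0, 0, 0, 0],
    [0, -0.0048, 0.0052, 0, 0, 0, 0],
    [0, -0.0033, 0.0064, 0, 0, 0, 0],
  ],
)

```text
time_s: 10.65
ee_pos: [0.4794, 0.2516, 0.1053]
eef_rot: [0.0, 0.595, 0.804, 0.0]
contact_force: [-0.1, 0.3, -1.5]
width: 0.0213
```

```bash
python3 - <<'E'
from plan import *
c=grab('wrist','6');cv2.imwrite('pics/w6.png',cv2.cvtColor(c['color'],cv2.COLOR_RGB2BGR))
s=st();X=s['ee_pos']+q2R(s['eef_rot']).apply([0,0,.096]);d=X[:2]-[.4808,.2785];print(X,np.hypot(*d),np.degrees(np.arctan2(d[1],d[0])))
E
```

```text
t 10.7 p [0.4802 0.2515 0.1053] yawy 16.99 z [ 7.e-04  1.e-04 -1.e+00] F [ 0.05 -0.02 -1.76] w 0.0215 q [ 0.27  0.48  1.61 -0.    1.05 -0.03]
[0.48026472 0.25150865 0.00931754] 0.02699666159208892 -91.13611170227256
```

View pics/w6.png

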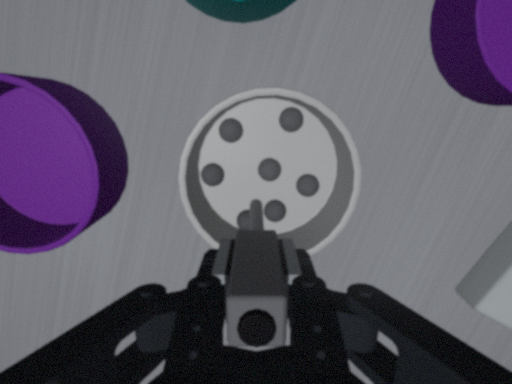

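>>> drive_tool(
  plan=[
    [0, -0.0016, 0.007, 0, 0, 0, 0],
    [0, 0.0003, 0.0072, 0, 0, 0, 0],
    [0, 0.0022, 0.0068, 0, 0, 0, 0],
    [0, 0.0039, 0.0061, 0, 0, 0, 0],
    [0, 0.0053, 0.0048, 0, 0, 0, 0],
    [0, 0.0063, 0.0034, 0, 0, 0, 0],
    [0, 0.007, 0.0015, 0, 0, 0, 0],
    [0, 0.0072, -0.0003, 0, 0, 0, 0],
  ],
)

```text
time_s: 11.7
ee_pos: [0.5046, 0.2922, 0.1053]
eef_rot: [-0.0, 0.595, 0.804, -0.0]
contact_force: [1.0, -0.3, -1.1]
width: 0.0215
```

>>> drive_tool(
  plan=[
    [0, 0.0068, -0.0022, 0, 0, 0, 0],
    [0, 0.0061, -0.0038, 0, 0, 0, 0],
    [0, 0.0049, -0.0053, 0, 0, 0, 0],
    [0, 0.0033, -0.0064, 0, 0, 0, 0],
    [0, 0.0015, -0.007, 0, 0, 0, 0],
    [0, -0.0003, -0.0072, 0, 0, 0, 0],
    [0, -0.0022, -0.0068, 0, 0, 0, 0],
    [0, -0.0038, -0.0061, 0, 0, 0, 0],
  ],
)

```text
time_s: 12.7
ee_pos: [0.4569, 0.2938, 0.1053]
eef_rot: [0.0, 0.595, 0.804, -0.0]
contact_force: [-0.7, 0.5, -0.7]
width: 0.0212
```

>>> drive_tool(
  plan=[
    [0, -0.0053, -0.0048, 0, 0, 0, 0],
    [0, -0.0064, -0.0033, 0, 0, 0, 0],
    [0, -0.007, -0.0016, 0, 0, 0, 0],
    [0, -0.0072, 0.0003, 0, 0, 0, 0],
    [0, -0.0068, 0.0022, 0, 0, 0, 0],
    [0, -0.0061, 0.0039, 0, 0, 0, 0],
    [0, -0.0048, 0.0052, 0, 0, 0, 0],
    [0, -0.0033, 0.0064, 0, 0, 0, 0],
  ],
)

```text
time_s: 13.7
ee_pos: [0.4795, 0.2516, 0.1053]
eef_rot: [0.0, 0.595, 0.804, 0.0]
contact_force: [-0.0, 0.8, -0.8]
width: 0.0211
```

>>> drive_tool(
  plan=[
    [0, -0.0016, 0.007, 0, 0, 0, 0],
    [0, 0.0003, 0.0072, 0, 0, 0, 0],
    [0, 0.0022, 0.0068, 0, 0, 0, 0],
    [0, 0.0039, 0.0061, 0, 0, 0, 0],
    [0, 0.0053, 0.0048, 0, 0, 0, 0],
    [0, 0.0063, 0.0034, 0, 0, 0, 0],
    [0, 0.007, 0.0015, 0, 0, 0, 0],
    [0, 0.0072, -0.0003, 0, 0, 0, 0],
  ],
)

```text
time_s: 14.7
ee_pos: [0.5046, 0.2922, 0.1053]
eef_rot: [-0.0, 0.595, 0.804, -0.0]
contact_force: [-0.0, 0.5, -0.3]
width: 0.0211
```

```bash
python3 - <<'E'
from plan import *
c=grab('wrist','7');cv2.imwrite('pics/w7.png',cv2.cvtColor(c['color'],cv2.COLOR_RGB2BGR))
s=st();X=s['ee_pos']+q2R(s['eef_rot']).apply([0,0,.096]);d=X[:2]-[.4808,.2785];print(X,np.hypot(*d),np.degrees(np.arctan2(d[1],d[0])))
E
```

```text
t 14.75 p [0.5042 0.2929 0.1053] yawy 17.05 z [-3.e-04  3.e-04 -1.e+00] F [-1.01  0.47 -0.69] w 0.0215 q [0.33 0.56 1.47 0.   1.11 0.03]
[0.50418919 0.29290582 0.0092764 ] 0.027469656389022906 31.629648549490806
```

View pics/w7.png

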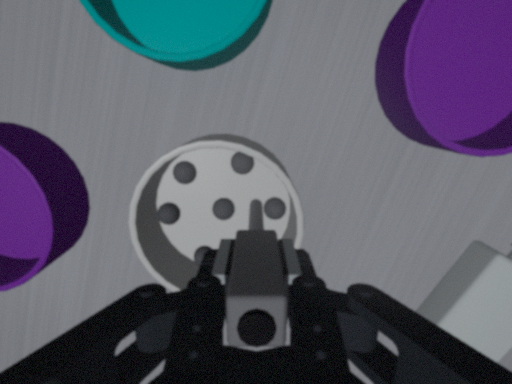

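>>> drive_tool(
  plan=[
    [0, 0.0068, -0.0022, 0, 0, 0, 0],
    [0, 0.0061, -0.0038, 0, 0, 0, 0],
    [0, 0.0049, -0.0053, 0, 0, 0, 0],
    [0, 0.0033, -0.0064, 0, 0, 0, 0],
    [0, 0.0015, -0.007, 0, 0, 0, 0],
    [0, -0.0003, -0.0072, 0, 0, 0, 0],
    [0, -0.0022, -0.0068, 0, 0, 0, 0],
    [0, -0.0038, -0.0061, 0, 0, 0, 0],
  ],
)

```text
time_s: 15.75
ee_pos: [0.4569, 0.2938, 0.1053]
eef_rot: [0.0, 0.595, 0.804, 0.0]
contact_force: [-0.5, -0.2, -1.6]
width: 0.0216
```

>>> drive_tool(
  plan=[
    [0, -0.0053, -0.0048, 0, 0, 0, 0],
    [0, -0.0064, -0.0033, 0, 0, 0, 0],
    [0, -0.007, -0.0016, 0, 0, 0, 0],
    [0, -0.0072, 0.0003, 0, 0, 0, 0],
    [0, -0.0068, 0.0022, 0, 0, 0, 0],
    [0, -0.0061, 0.0039, 0, 0, 0, 0],
    [0, -0.0048, 0.0052, 0, 0, 0, 0],
    [0, -0.0033, 0.0064, 0, 0, 0, 0],
  ],
)

```text
time_s: 16.75
ee_pos: [0.4795, 0.2516, 0.1053]
eef_rot: [0.0, 0.595, 0.804, 0.0]
contact_force: [0.1, 0.2, -1.5]
width: 0.0215
```

>>> drive_tool(
  plan=[
    [0, -0.0016, 0.007, 0, 0, 0, 0],
    [0, 0.0003, 0.0072, 0, 0, 0, 0],
    [0, 0.0022, 0.0068, 0, 0, 0, 0],
    [0, 0.0039, 0.0061, 0, 0, 0, 0],
    [0, 0.0053, 0.0048, 0, 0, 0, 0],
    [0, 0.0063, 0.0034, 0, 0, 0, 0],
    [0, 0.007, 0.0015, 0, 0, 0, 0],
    [0, 0.0072, -0.0003, 0, 0, 0, 0],
  ],
)

```text
time_s: 17.75
ee_pos: [0.5046, 0.2922, 0.1052]
eef_rot: [-0.0, 0.595, 0.804, -0.0]
contact_force: [0.1, 0.4, -1.3]
width: 0.0214
```

>>> drive_tool(
  plan=[
    [0, 0.0068, -0.0022, 0, 0, 0, 0],
    [0, 0.0061, -0.0038, 0, 0, 0, 0],
    [0, 0.0049, -0.0053, 0, 0, 0, 0],
    [0, 0.0033, -0.0064, 0, 0, 0, 0],
    [0, 0.0015, -0.007, 0, 0, 0, 0],
    [0, -0.0003, -0.0072, 0, 0, 0, 0],
    [0, -0.0022, -0.0068, 0, 0, 0, 0],
    [0, -0.0038, -0.0061, 0, 0, 0, 0],
  ],
)

```text
time_s: 18.75
ee_pos: [0.4569, 0.2938, 0.1053]
eef_rot: [0.0, 0.595, 0.804, 0.0]
contact_force: [0.2, 0.7, -1.3]
width: 0.0212
```

>>> drive_tool(
  plan=[
    [0, -0.0053, -0.0048, 0, 0, 0, 0],
    [0, -0.0064, -0.0033, 0, 0, 0, 0],
    [0, -0.007, -0.0016, 0, 0, 0, 0],
    [0, -0.0072, 0.0003, 0, 0, 0, 0],
    [0, -0.0068, 0.0022, 0, 0, 0, 0],
    [0, -0.003, 0.002, 0, 0, 0, 0],
    [0, 0, 0, 0, 0, 0, 0],
    [0, 0, 0, 0, 0, 0, 0],
  ],
)

```text
time_s: 19.75
ee_pos: [0.4626, 0.2587, 0.1052]
eef_rot: [-0.0, 0.595, 0.804, -0.0]
contact_force: [-0.3, -0.1, -0.4]
width: 0.0216
```

>>> drive_tool(
  plan=[
    [0, 0, 0, -0.01, 0, 0, 0],
    [0, 0, 0, -0.015, 0, 0, 0],
    [0, 0, 0, -0.02, 0, 0, 0],
    [0, 0, 0, -0.02, 0, 0, 0],
    [0, 0, 0, -0.02, 0, 0, 0],
    [0, 0, 0, -0.02, 0, 0, 0],
    [0, 0, 0, -0.02, 0, 0, 0],
    [0, 0, 0, -0.02, 0, 0, 0],
  ],
)

```text
time_s: 20.75
ee_pos: [0.4626, 0.2586, 0.2522]
eef_rot: [0.0, 0.595, 0.804, 0.001]
contact_force: [-0.1, 0.3, -1.6]
width: 0.0214
```

```bash
python3 - <<'E'
from plan import *
c=grab('wrist','8');cv2.imwrite('pics/w8.png',cv2.cvtColor(c['color'],cv2.COLOR_RGB2BGR))
c=grab('top','8');cv2.imwrite('pics/t8.png',cv2.cvtColor(c['color'],cv2.COLOR_RGB2BGR))
st()
E
```

```text
t 20.85 p [0.4634 0.2588 0.2532] yawy 17.02 z [ 0.0049  0.0015 -1.    ] F [ 0.14 -0.79 -1.  ] w 0.0212 q [ 0.29  0.31  1.45  0.    1.38 -0.01]
```

View pics/w8.png

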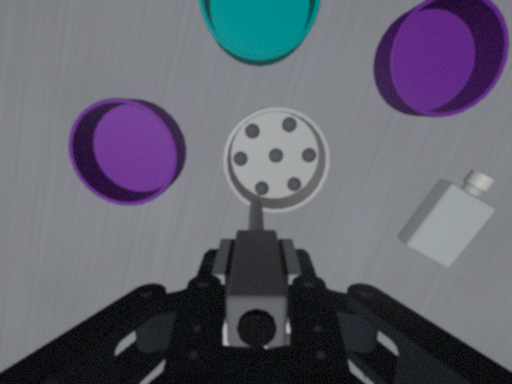

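View pics/t8.png

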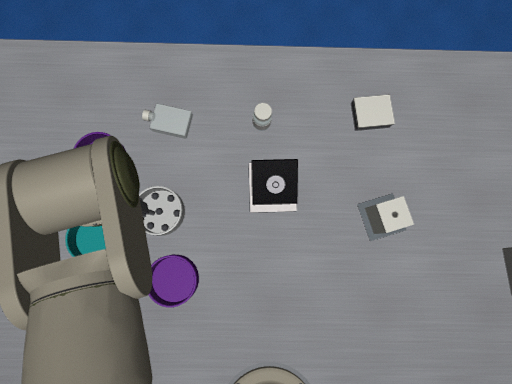

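```bash
cat >> plan.py <<'E'
psi=np.radians(2.0);th=np.radians(25)
n=np.array([-np.sin(th)*np.cos(psi),-np.sin(th)*np.sin(psi),np.cos(th)])
def tilt(yawy=17,n=n):
    R=down(yawy);z=R.as_matrix()[:,2];v=np.cross(z,-n);a=np.arcsin(np.linalg.norm(v));return Ro.from_rotvec(v/np.linalg.norm(v)*a)*R
E
python3 - <<'E'
from plan import *
S=np.array([.5411,-.0056,.0949]);Rt=tilt();print(Rt.as_matrix()[:,2],-n)
P=S+n*.136;print(P)
rows([(P,Rt,13)],0,dp=3,start=(np.array([.4628,.2587,.2532]),down(17)))
E
```

```text
[ 0.42236081  0.01474916 -0.90630779] [ 0.42236081  0.01474916 -0.90630779]
[ 0.48365893 -0.00760589  0.21815786]
[[0,-0.02,-0.004,0.003,-1.9,-0.5,0],[0,-0.02,-0.005,0.003,-1.9,-0.5,0],[0,-0.02,-0.005,0.003,-1.8,-0.5,0],[0,-0.02,-0.005,0.003,-1.9,-0.5,0],[0,-0.02,-0.005,0.003,-1.8,-0.5,0],[0,-0.02,-0.005,0.003,-1.9,-0.5,0],[0,-0.02,-0.005,0.003,-1.8,-0.5,0],[0,-0.02,-0.005,0.003,-1.9,-0.5,0]]
[[0,-0.02,-0.005,0.003,-1.8,-0.5,0],[0,-0.02,-0.005,0.002,-1.9,-0.5,0],[0,-0.02,-0.005,0.003,-1.8,-0.5,0],[0,-0.02,-0.005,0.002,-1.9,-0.5,0],[0,-0.019,-0.006,0.003,-1.8,-0.5,0],[0,0,0,0,0,0,0],[0,0,0,0,0,0,0],[0,0,0,0,0,0,0]]
max shift 0.02 turn 1.9 end [ 0.48341832 -0.00774463  0.21762586]
```

>>> drive_tool(
  plan=[
    [0, -0.02, -0.004, 0.003, -1.9, -0.5, 0],
    [0, -0.02, -0.005, 0.003, -1.9, -0.5, 0],
    [0, -0.02, -0.005, 0.003, -1.8, -0.5, 0],
    [0, -0.02, -0.005, 0.003, -1.9, -0.5, 0],
    [0, -0.02, -0.005, 0.003, -1.8, -0.5, 0],
    [0, -0.02, -0.005, 0.003, -1.9, -0.5, 0],
    [0, -0.02, -0.005, 0.003, -1.8, -0.5, 0],
    [0, -0.02, -0.005, 0.003, -1.9, -0.5, 0],
  ],
)

```text
time_s: 21.85
ee_pos: [0.4747, 0.0936, 0.2265]
eef_rot: [0.105, 0.589, 0.797, 0.084]
contact_force: [-0.0, 0.4, -1.2]
width: 0.0213
```

>>> drive_tool(
  plan=[
    [0, -0.02, -0.005, 0.003, -1.8, -0.5, 0],
    [0, -0.02, -0.005, 0.002, -1.9, -0.5, 0],
    [0, -0.02, -0.005, 0.003, -1.8, -0.5, 0],
    [0, -0.02, -0.005, 0.002, -1.9, -0.5, 0],
    [0, -0.019, -0.006, 0.003, -1.8, -0.5, 0],
    [0, 0, 0, 0, 0, 0, 0],
    [0, 0, 0, 0, 0, 0, 0],
    [0, 0, 0, 0, 0, 0, 0],
  ],
)

```text
time_s: 22.85
ee_pos: [0.4834, -0.0072, 0.2148]
eef_rot: [0.169, 0.58, 0.785, 0.134]
contact_force: [-0.6, -0.0, -1.2]
width: 0.0216
```

```bash
python3 - <<'E'
from plan import *
s=st()
w=grab('wrist','9');cv2.imwrite('pics/w9.png',cv2.cvtColor(w['color'],cv2.COLOR_RGB2BGR))
c=grab('side','9');crop(c,215,100,315,230,4,'pics/s9.png')
d=grab('top','9');crop(d,225,120,325,220,5,'pics/t9.png')
s=st();R=q2R(s['eef_rot']);print(s['ee_pos']+R.apply([0,0,.096]))
for z in (.096,.016,-.048):
    X=s['ee_pos']+R.apply([0,0,z]);print(z,[proj(k,X).round(1) for k in(w,c,d)])
E
```

```text
t 22.85 p [ 0.4834 -0.0072  0.2148] yawy 18.54 z [ 0.4216  0.0146 -0.9066] F [-0.55 -0.04 -1.2 ] w 0.0216 q [-0.34  0.02  1.96  0.23  0.77 -0.77]
t 23.0 p [ 0.4834 -0.0075  0.2148] yawy 18.53 z [ 0.4218  0.0144 -0.9066] F [ 0.32 -0.41 -1.26] w 0.0213 q [-0.34  0.02  1.96  0.23  0.77 -0.77]
[ 0.52393238 -0.00609083  0.12775818]
0.096 [array([254.7, 202. ]), array([257.3, 188.6]), array([276.8, 189.5])]
0.016 [array([253.9, 244.6]), array([245., 170.]), array([280.6, 200.6])]
-0.048 [array([252.6, 320.9]), array([233.8, 153.1]), array([284.2, 211.4])]
```

View pics/w9.png

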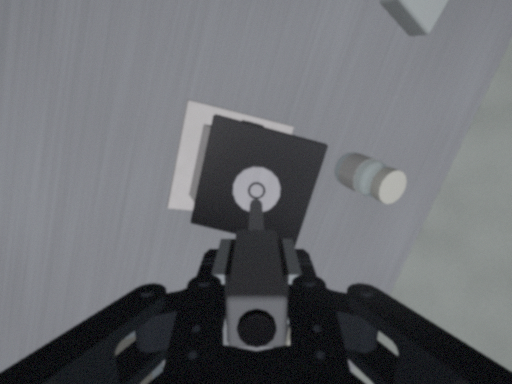

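View pics/s9.png

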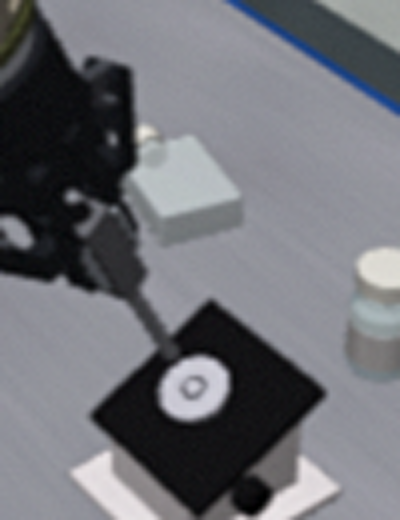

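View pics/t9.png

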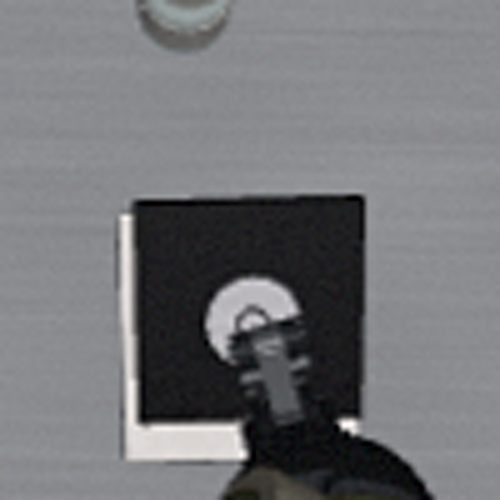

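```bash
python3 - <<'E'
from plan import *
w,c,t0,s0=load('wrist9'),load('side9'),load('top'),load('side')
crop(w,180,90,340,240,5,'pics/w9c.png')
S=np.array([.5411,-.0056,.0949])
def onpl(cam,uv,S,n):
    o,d=ray(cam,uv);return o+d*((S-o)@n)/(d@n)
for nm,k,uv in(('w',w,(257,190)),('wc',w,(255.7,190)),('s',c,(262.6,196.1)),('t',t0,(275.0,184.2))): print(nm,onpl(k,uv,S,n).round(4))
print(tri([ray(w,(255.7,190)),ray(c,(262.6,196.1))]),tri([ray(w,(255.7,190)),ray(c,(262.6,196.1)),ray(t0,(275,184.2))]))
E
```

```text
w [ 0.5412 -0.0049  0.095 ]
wc [ 0.5402 -0.0053  0.0945]
s [ 0.5403 -0.005   0.0945]
t [ 0.5414 -0.0049  0.095 ]
[ 0.54009169 -0.00522297  0.0947257 ] [ 0.54076017 -0.00506144  0.09426274]
```

View pics/w9c.png

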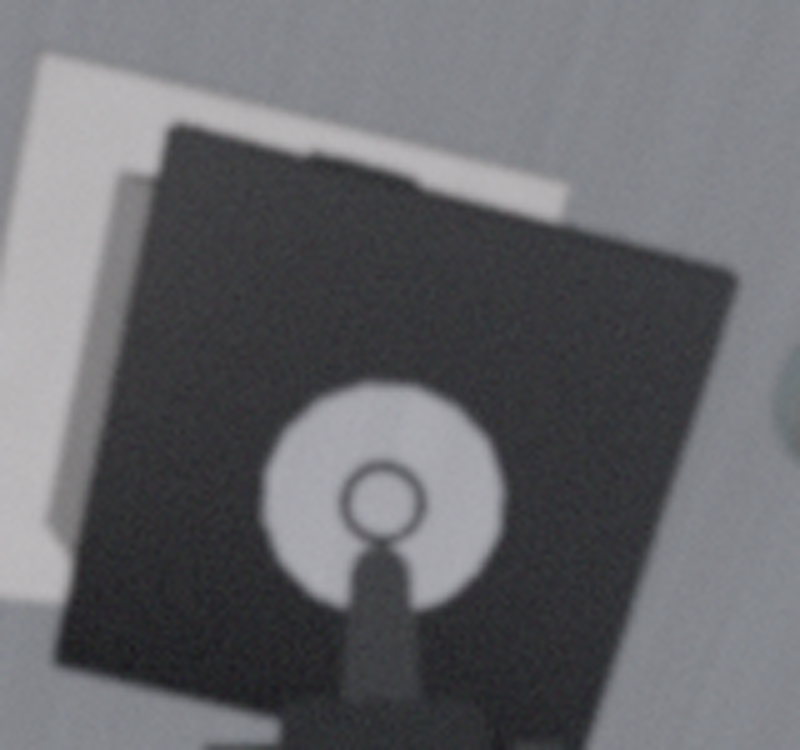

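```bash
python3 - <<'E'
from plan import *
w=load('wrist9');S=np.array([.5405,-.0052,.0947]);S2=S-n*.017
def onpl(cam,uv,S,n):
    o,d=ray(cam,uv);return o+d*((S-o)@n)/(d@n)
q=[onpl(w,(180+x/5-.4,90+y/5-.4),S2,n) for x,y in((172,122),(738,275),(55,662))]
A,B,C=q;print(np.round(q,4),np.linalg.norm(B-A),np.linalg.norm(C-A),(B+C)/2,S2)
print('yaw from AB',np.degrees(np.arctan2((B-A)[1],(B-A)[0])),'AC',np.degrees(np.arctan2(-(C-A)[0],(C-A)[1])))
nn=np.cross(B-A,C-A)
# top/side pictures: foot/plate yaw
s=manip.state();R=q2R(s['eef_rot'])
tipx=s['ee_pos']+R.apply([0,0,.096]);print('to spot in tool',R.inv().apply(S-tipx))
print('axis err deg',np.degrees(np.arccos(R.as_matrix()[:,2]@-n)))
E
```

```text
[[ 0.4966  0.0478  0.0564]
 [ 0.5943  0.0518  0.102 ]
 [ 0.501  -0.0601  0.0566]] 0.10790908621568313 0.10800248955580857 [ 0.54767595 -0.00412707  0.0793042 ] [ 0.54768013 -0.00494926  0.07929277]
yaw from AB 2.345248085098442 AC -177.67464999263734
to spot in tool [2.87912169e-05 1.13509087e-03 3.69707171e-02]
axis err deg 0.042421045972791026
```

>>> drive_tool(
  plan=[
    [0, 0, 0.001, 0.005, 0, 0, 0],
    [0, 0, 0, 0.005, 0, 0, 0],
    [0, 0, 0, 0.005, 0, 0, 0],
    [0, 0, 0, 0.005, 0, 0, 0],
    [0, 0, 0, 0.005, 0, 0, 0],
    [0, 0, 0, 0.005, 0, 0, 0],
    [0, 0, 0, 0, 0, 0, 0],
    [0, 0, 0, 0, 0, 0, 0],
  ],
)

```text
time_s: 24.0
ee_pos: [0.4969, -0.0072, 0.1881]
eef_rot: [0.169, 0.581, 0.785, 0.134]
contact_force: [0.2, -0.1, -1.5]
width: 0.0212
```

```bash
cat >> plan.py <<'E'
def force(N=12,cam='side',tag='F'):
    Fs=[];nn=0
    for i in range(N):
        c=manip.read_camera(cam);s=manip.state();Fs.append(s['contact_force'])
    Fs=np.array(Fs);R=q2R(s['eef_rot'])
    a=R.inv().apply(Fs);S=np.array([.5405,-.0052,.0947])
    print('t',round(s['time_s'],2),'F tool mean',a.mean(0).round(2),'se',(a.std(0)/np.sqrt(N)).round(2),'spot rel tip(.096)',R.inv().apply(S-s['ee_pos']-R.apply([0,0,.096])).round(4),'axis err',np.degrees(np.arccos(R.as_matrix()[:,2]@-n)).round(2))
E
python3 - <<'E'
from plan import *
force()
w=grab('wrist','10');crop(w,200,140,320,230,6,'pics/w10.png')
c=grab('side','10');crop(c,225,150,305,220,8,'pics/s10.png')
E
```

```text
t 24.6 F tool mean [-0.08 -0.71  0.85] se [0.15 0.13 0.19] spot rel tip(.096) [0.0005 0.0004 0.0069] axis err 0.05
```

View pics/w10.png

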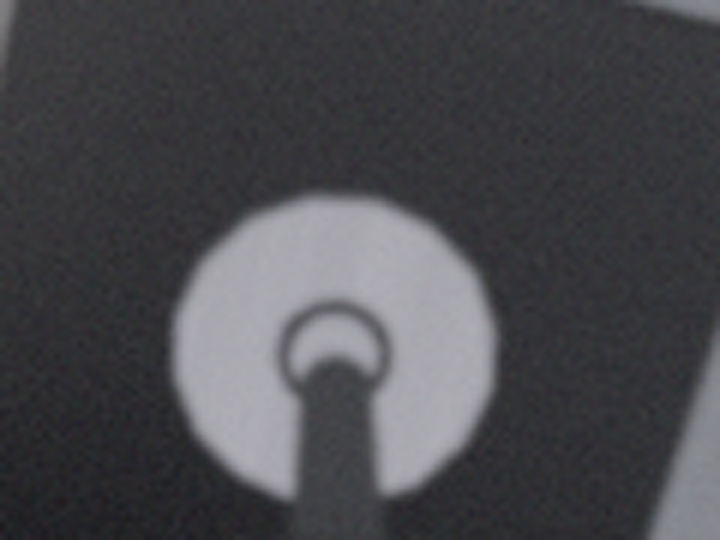

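View pics/s10.png

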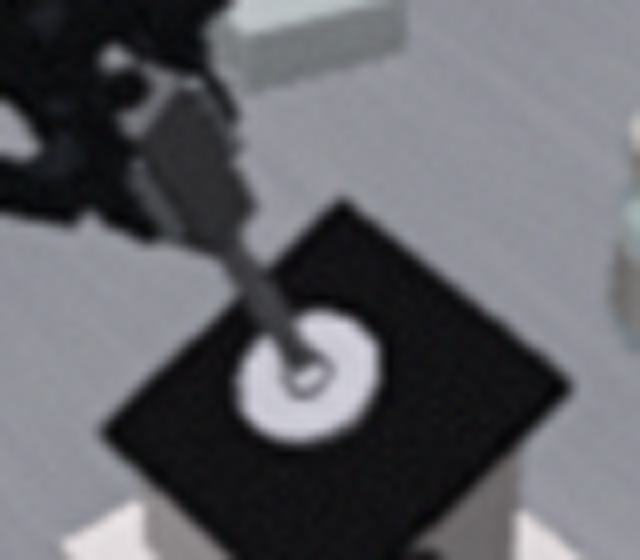

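>>> drive_tool(
  plan=[
    [0, 0, 0, 0.002, 0, 0, 0],
    [0, 0, 0, 0.002, 0, 0, 0],
    [0, 0, 0, 0.002, 0, 0, 0],
    [0, 0, 0, 0.002, 0, 0, 0],
    [0, 0, 0, 0.001, 0, 0, 0],
    [0, 0, 0, 0.001, 0, 0, 0],
    [0, 0, 0, 0, 0, 0, 0],
    [0, 0, 0, 0, 0, 0, 0],
  ],
)

```text
time_s: 25.7
ee_pos: [0.5011, -0.0071, 0.1789]
eef_rot: [0.169, 0.581, 0.785, 0.134]
contact_force: [-1.3, 0.1, 0.2]
width: 0.0213
```

```bash
python3 - <<'E'
from plan import *
force(16)
w=grab('wrist','11');crop(w,200,140,320,230,6,'pics/w11.png')
E
```

```text
t 26.5 F tool mean [ 0.23 -0.93 -0.5 ] se [0.15 0.12 0.15] spot rel tip(.096) [ 0.0005  0.0004 -0.0031] axis err 0.05
```

View pics/w11.png

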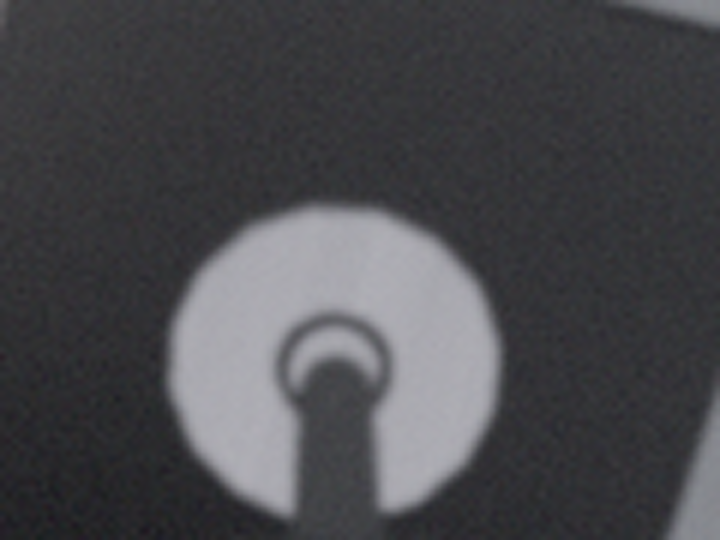

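>>> drive_tool(
  plan=[
    [0, 0, 0, 0.001, 0, 0, 0],
    [0, 0, 0, 0.001, 0, 0, 0],
    [0, 0, 0, 0.001, 0, 0, 0],
    [0, 0, 0, 0, 0, 0, 0],
    [0, 0, 0, 0, 0, 0, 0],
    [0, 0, 0, 0, 0, 0, 0],
    [0, 0, 0, 0, 0, 0, 0],
    [0, 0, 0, 0, 0, 0, 0],
  ],
)

```text
time_s: 27.55
ee_pos: [0.5024, -0.007, 0.1762]
eef_rot: [0.169, 0.581, 0.785, 0.134]
contact_force: [-1.6, 0.1, 1.1]
width: 0.0213
```

```bash
python3 - <<'E'
from plan import *
force(30)
w=grab('wrist','12');crop(w,200,140,320,230,6,'pics/w12.png')
c=grab('side','12');crop(c,225,150,305,220,8,'pics/s12.png')
E
```

```text
t 29.05 F tool mean [ 0.47 -0.74 -1.72] se [0.08 0.09 0.07] spot rel tip(.096) [ 0.0005  0.0003 -0.0061] axis err 0.05
```

View pics/w12.png

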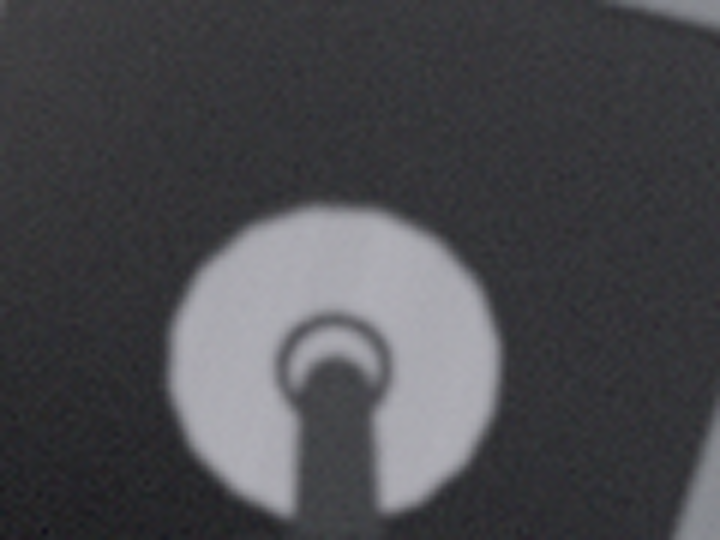

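View pics/s12.png

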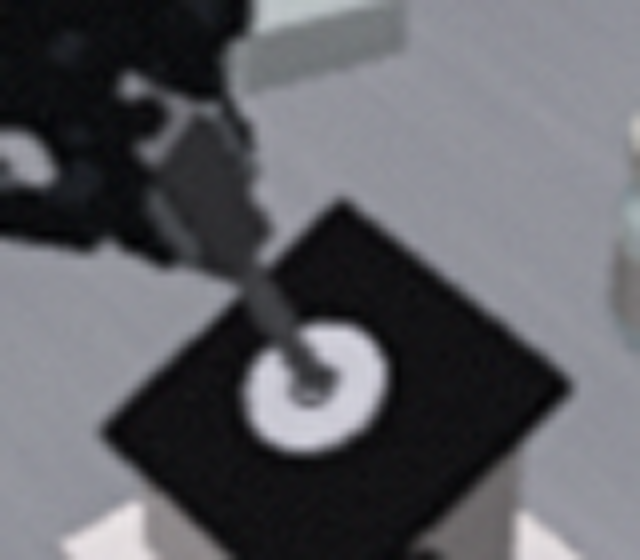

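```bash
python3 - <<'E'
from plan import *
S=np.array([.5405,-.0052,.0947]);c=load('side12')
print(proj(c,S-n*.006)-proj(c,S))
E
```

```text
[0.80740063 1.21938825]
```

>>> drive_tool(
  plan=[
    [0, 0, 0, 0.0005, 0, 0, 0],
    [0, 0, 0, 0, 0, 0, 0],
    [0, 0, 0, 0, 0, 0, 0],
    [0, 0, 0, 0, 0, 0, 0],
    [0, 0, 0, 0, 0, 0, 0],
    [0, 0, 0, 0, 0, 0, 0],
    [0, 0, 0, 0, 0, 0, 0],
    [0, 0, 0, 0, 0, 0, 0],
  ],
)

```text
time_s: 30.15
ee_pos: [0.5026, -0.007, 0.1757]
eef_rot: [0.169, 0.581, 0.785, 0.134]
contact_force: [-0.9, -0.4, 1.1]
width: 0.0214
```

```bash
python3 - <<'E'
from plan import *
force(30)
w=grab('wrist','13')
c=grab('side','13');crop(c,225,150,305,220,8,'pics/s13.png')
d=grab('top','13');cv2.imwrite('pics/t13.png',cv2.cvtColor(d['color'],cv2.COLOR_RGB2BGR))
# pad bright-edge extents (left/bottom/right edges unoccluded) before / after, subpixel by upsampling
def ext(c):
    g=cv2.cvtColor(c['color'],cv2.COLOR_RGB2GRAY)[180:212,240:285]
    g=cv2.resize(g,None,fx=10,fy=10,interpolation=cv2.INTER_CUBIC)
    m=(g>120).astype(np.uint8);cs=[k for k in cv2.findContours(m,0,1)[0] if cv2.contourArea(k)>3000]
    h=cv2.convexHull(np.vstack([max(cs,key=cv2.contourArea)])) ;e=cv2.fitEllipse(h);return np.round(np.array(e[0])/10,2),np.round(np.array(e[1])/10,2)
for n_ in('side','side3','side10','side12','side13'):print(n_,ext(load(n_)))
st()
E
```

```text
t 31.65 F tool mean [ 0.53 -0.48 -2.02] se [0.09 0.1  0.09] spot rel tip(.096) [ 0.0005  0.0004 -0.0066] axis err 0.05
side (array([-0.61, 10.35]), array([14.91, 87.52]))
side3 (array([-3.44, 12.91]), array([15.5 , 93.46]))
side10 (array([23.56, 17.07]), array([14.87, 18.2 ]))
side12 (array([24.4 , 18.36]), array([14.86, 18.14]))
side13 (array([24.5 , 18.46]), array([14.83, 18.24]))
t 31.8 p [ 0.5026 -0.007   0.1757] yawy 18.48 z [ 0.4218  0.0141 -0.9066] F [-1.97  0.25  1.33] w 0.0209 q [-0.33  0.12  1.97  0.24  0.66 -0.79]
```

View pics/s13.png

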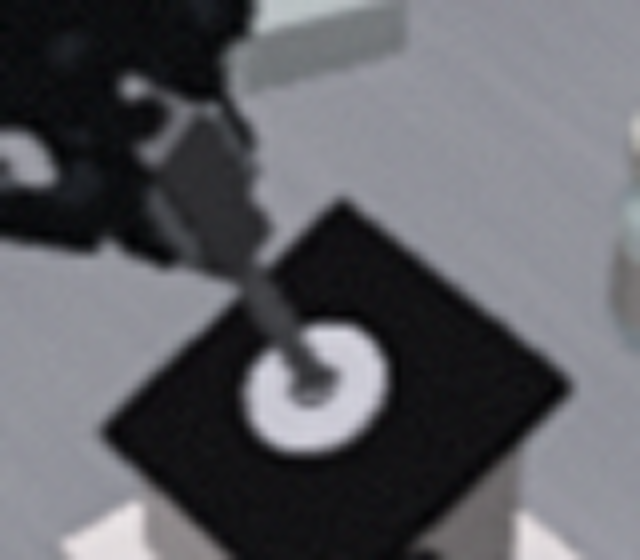

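View pics/t13.png

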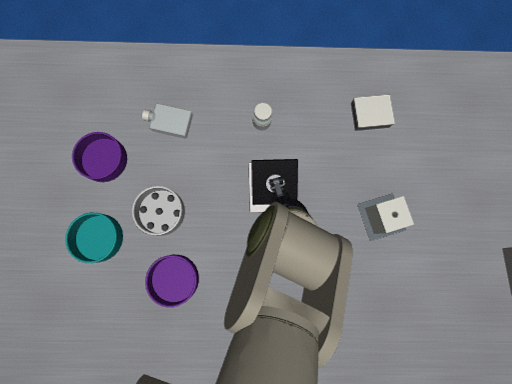

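```bash
python3 -c "
from workcell import manip
print(manip.job_done())"
```

```text
the job is handed in; nothing more can be done
None
```

The job is handed in at about 32 s, with the gauge still held on the pad. `job_done()` gives no verdict, so these are my own last checks.

**Stirring:** I took the gauge from its stand and stirred about 3.6 rounds in the dish. The tip was roughly 27 mm from the centre and about 4 mm above the floor. The last pictures show all seven beads in the dish, and the flask, jar and slide box where they stood.

**Pad contact:** The tip rests inside the ring, about 1 mm off its centre.
- **Squareness:** the tool axis was about 0.05° from the slope direction I used. A second sighting of the stage's yaw would put it about 0.15° off. This assumes the gauge sits true in the grip; I did not measure its tilt in the hand separately.
- **Pad depth:** my three estimates disagree a little but all lie near the 6 mm halfway mark:

| Estimate | Pad sunk |
|---|---|
| Wrist force (about 2.9 N rise) | 5.9 mm |
| Arm position | 5.6–6.6 mm |
| Pad's shift in the side picture | 6.9 mm |

All three are well clear of the 12 mm stop.

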